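# Hold the sprung frame-holder jaw open at the marker

## Task

Take the pull bar of the frame holder and draw its spring-loaded jaw out until you feel it come up hard against its end stop, so we know it runs free, then ease it back in, without letting it snap, until its pointer is level with the black marker on the scale rail. Keep holding it there so that I can lay the spectacle frame in: the job finishes with the bar still held in the gripper against the spring. Do not shift the marker, and leave the other things on the bench alone.

Things in the scene. Friction and masses are not known exactly. Their poses are not given: they have to be found in the camera images.
- holder: Fixed frame holder: black base plate 230 x 200 x 18 mm, two guide rods, grey rear jaw at its far end, grey sliding jaw (100 mm wide, top 68 mm above the table). Origin on the table under the meeting line of the closed jaws, midway across; the plate runs from 160 mm on its -x side to 70 mm on its +x side. The sliding jaw is pulled along the holder's own -x (roughly towards the robot); z is up.
- jaw (a joint): Travel of the sliding jaw in m: 0 = fully home against the rear jaw, grows as it is pulled along the holder's -x. A spring draws it home: about 4 N at 0, plus 0.8 N per 10 mm (with about 0.5 N of friction). Let go, it snaps home. The end stop is felt as a hard halt somewhere 80 to 100 mm out.
- pull_bar: Upright aluminium blade that pulls the sliding jaw: 12 mm thick along the holder's x, 56 mm wide, 67 mm tall (26 to 93 mm above the table). Origin at its centre; with the jaw home, 120 mm from the holder's origin along -x. A low stem (14 mm wide, top 38 mm above the table) joins it to the jaw, 80 mm beyond. Grip its thickness from above, fingertips 45 mm or more above the table.
- pointer (a point): Tip of the thin steel pointer (4 mm wide) on the left (+y) side of the sliding jaw, 55 mm above the table; moves with the jaw. Its axes are the holder's.
- mark (a point): Marker: black nub, 10 mm wide along the travel, top 56 mm above the table, on a 22 mm long black block on the scale rail at the holder's left (+y) side. The point is mid-width on its inner upper edge, 3 mm farther left than the pointer's tip; axes as the holder's. Set 28 to 68 mm along the travel; stays unless pushed hard. Pointer and marker are level when their x in the holder's frame is equal.
- spectacles: Bystander: black spectacles, open, 136 x 142 x 46 mm, to the left of the holder. Origin on the table under the middle of the front; arms run to +x.
- folded_spectacles: Bystander: brass-coloured spectacles lying folded flat, 132 x 40 x 8 mm, to the near left of the holder. Origin underneath, between the lens rims.
- pliers: Bystander: all-steel pliers, 155 x 64 x 12 mm, to the right of the holder. Origin under the pivot.
- grip_pliers: Bystander: pliers with brown handles, 140 x 64 x 12 mm, to the near right of the holder. Origin under the pivot.
- screwdriver: Bystander: small black-handled screwdriver, 140 mm long, close to the right side of the holder. Origin underneath, mid-length.
- lens: Bystander: clear round uncut lens, 66 mm across and 6 mm thick, lying on the table about 120 mm to the left of the pull bar's path. Origin at the centre of its underside.
- cleaner_bottle: Bystander: white bottle with a black cap, 40 mm across, 110 mm tall, standing to the right of the holder, level with its jaws. Origin at the centre of its underside.

How it is judged:
By the outcome, as a careful person would: the job done as asked, in the order asked, and still so for the second after the job is handed in, while the arm keeps its last pose, push and grip.
It also fails if it takes over 38 s, if anything falls off the work surface, if the arm or the gripper's body presses on something with over 40 N, if the wrist force passes 120 N, or if a joint passes its speed limit or range.

## Robot

A 6-joint arm with a two-finger parallel gripper is mounted at the origin on the work surface. World frame = base frame: x ahead of the robot, y to its left, z up, the work surface at z = 0. Lengths are in m, angles in rad, forces in N, time in s.
With the tool pointing down it reaches from about 0.35 to 0.775 m from the base axis. Payload 7.3 kg.
Tool frame: the origin (TCP) lies on the centre line of the jaws, within the pads' length; the fingertips stand tip_reach ahead of it and the grasp point (between the pads) lies 6 mm ahead of it (tip_reach is the distance from the TCP to the fingertips, in m); x points along the fingers, y is the direction in which the jaws open and shut, and the axes are right-handed (so a half turn about x gives the same grasp; the last joint's range is limited). The gripper opens to 92 mm and grips with 3 to 60 N. Pads are 19 mm wide; open, the fingers measure 130 mm over their backs; the gripper's body (75 mm by 190 mm) begins 47 mm behind the grasp point.
Start: joints at [1.043, 0.342, 1.524, -0, 1.275, -0.146], TCP at [0.196, 0.487, 0.252] pointing down, gripper open.
Joint ranges: [-2.53, 2.53], [-0.77, 2.02], [0.04, 2.7], [-1, 4.14], [0.28, 2.66], [-3.11, 3.11]. Speed limits (rad/s): [2.57, 2.57, 3.14, 3.14, 3.14, 3.14].

## Interface

Orientations are given as [roll, pitch, yaw] about the fixed x, y, z axes, in that order (R = Rz(yaw) Ry(pitch) Rx(roll)).
In Python, from cell import observe, read_camera, get_calibration, hand_in, tip_reach gives the robot as it stands. The module is installed in compiled form; this text tells all that it offers.
- The arm moves only by the shell command python3 -m crank 'ROWS' [FORCE]. ROWS is JSON, a list of rows, each an object of numbers: "fingers": the opening, from -1 (shut) to 1 (fully open); "tx", "ty", "tz": the shift along the tool's x, y, z in units of 40 mm (1.0 is 40 mm); "roll": the turn about the tool's x in units of 10 degrees (1.0 is 10 degrees). In form: [{"fingers": .., "tx": .., "ty": .., "tz": .., "roll": ..}, ...]. A call has exactly 8 rows; each row is the pose to reach, as a shift and turn from the pose commanded when the call began, along the tool's axes at that moment; what a row does not reach only later rows make up. A row lasts 1/8 s, in which the tool goes at most 62.5 mm and 10.7 degrees, less where a joint would pass 70% of its speed; a pose out of reach is approached as far as the arm can. A call with a gripper value outside its range is refused whole. The fingers move at their own pace and stop on an object; FORCE is the grip in N (left out, the last holds). Time passes only in rows, so rows that repeat a pose let the fingers close, or fill a call up. It gives the time, the measured TCP pose, the force and the opening at its end, in the units of the state.
- observe(): the state, without advancing time (a new reading comes with each control period).
- read_camera(name): name is "scene" or "top" or "wrist"; returns (picture, depth): 420x560x3 uint8, red, green, blue; 420x560 float32, m along the optical axis (not along the pixel's ray), 0 where there is no reading.
- get_calibration(name): a dict with "vertical_fov" (degrees; the focal length in pixels is half the picture's height over the tangent of half this angle, whatever the lens; pixels are square), "cx", "cy" (the principal point, pixels), "pose" (4x4, takes a point from camera to world coordinates); the wrist camera has in their place "T_tool_cam" (4x4, takes a point from camera to tool coordinates, whose origin is the TCP and whose axes are the tool frame's). Camera axes: x right, y down, z forward; pixel columns grow to the right and rows downward; lengths in m; the calibration is good to about 2 mm. A picture is of the moment at which its call begins: read the wrist's pose just before it. get_calibration takes no time and is no camera call.
- hand_in(): hands the job in, once; it reports no verdict.
The state is a dict: "time": time; "qpos": joint angles; "qvel": joint speeds; "joint_efforts": joint torques, N m; "tool_pos": TCP position; "tool_rot": TCP orientation; "contact_force": force on the tool from outside, world axes, zero at the start; "torque": the same for the moment, N m; "opening": finger opening in m.
Only numpy, scipy, OpenCV 4.12 (cv2) and the standard library are available. Lean on these libraries where they do the work, as an engineer would, in place of code of your own. Each camera call takes 0.05 s, during which the arm holds its last target. There are 200 camera calls.

## Working session

There is one attempt and no reset: what is moved stays moved. The work goes in short steps, Python scripts to look and compute and a shell command to move; the robot and the scene stay as the last step left them, time stands still between calls to the robot, and variables do not carry over. Pictures are saved under pics/ and viewed, about 8 in all and at most 12, crops included, and the job is handed in when it is done.

```bash
mkdir -p pics; cat > h.py <<'E'
import numpy as np, cv2
from cell import *
def cam(n):
    s=observe(); p,d=read_camera(n); c=get_calibration(n)
    f=p.shape[0]/2/np.tan(np.radians(c["vertical_fov"]/2))
    if n=="wrist":
        from scipy.spatial.transform import Rotation as R
        T=np.eye(4); T[:3,:3]=R.from_euler('xyz',s["tool_rot"]).as_matrix(); T[:3,3]=s["tool_pos"]; P=T@c["T_tool_cam"]
    else: P=np.array(c["pose"])
    return p,d,(f,c["cx"],c["cy"],np.array(P))
def ray(K,u,v):
    f,cx,cy,P=K; return P[:3,3],P[:3,:3]@np.array([(u-cx)/f,(v-cy)/f,1])
def onplane(K,u,v,z):
    o,r=ray(K,u,v); return o+r*(z-o[2])/r[2]
def dpt(K,d,u,v):
    o,r=ray(K,u,v); return o+r*d[int(v),int(u)]
def save(n,p): cv2.imwrite("pics/"+n,p[:,:,::-1])
E
python3 - <<'E'
from h import *
s=observe(); print({k:np.round(v,3) for k,v in s.items()}, tip_reach)
for n in("top","scene"):
    p,d,K=cam(n); save(n+"1.png",p); np.savez(n+"1.npz",p=p,d=d,f=K[0],cx=K[1],cy=K[2],P=K[3]); print(K)
E
```

```text
{'time': np.float64(0.0), 'qpos': array([ 1.043,  0.343,  1.525,  0.   ,  1.275, -0.146]), 'qvel': array([ 0.   , -0.001,  0.003, -0.002, -0.001,  0.   ]), 'joint_efforts': array([ -0.   , -43.122, -24.422,   0.072,   0.056,  -0.   ]), 'tool_pos': array([0.195, 0.487, 0.251]), 'tool_rot': array([-1.721,  1.569, -2.103]), 'contact_force': array([ 0.039, -0.297, -0.053]), 'torque': array([-0.003,  0.022, -0.004]), 'opening': np.float64(0.092)} 0.025
(np.float64(517.5581215681958), 281.9850851320615, 213.36023292057695, array([[ 0.01946029, -0.98881905,  0.14784515,  0.38982503],
       [-0.99980367, -0.01869432,  0.00656883,  0.00834658],
       [-0.00373152, -0.14794396, -0.98898871,  1.39028912],
       [ 0.        ,  0.        ,  0.        ,  1.        ]]))
(np.float64(492.5641248689961), 283.26727437263054, 211.39978736116578, array([[ 0.48140586,  0.76707006, -0.42408952,  1.03527352],
       [ 0.87644967, -0.41621002,  0.24208512, -0.22823303],
       [ 0.00918594, -0.48823431, -0.87266424,  1.03376506],
       [ 0.        ,  0.        ,  0.        ,  1.        ]]))
```

View pics/top1.png

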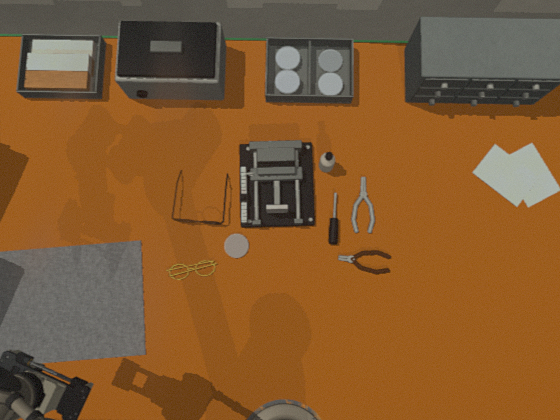

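View pics/scene1.png

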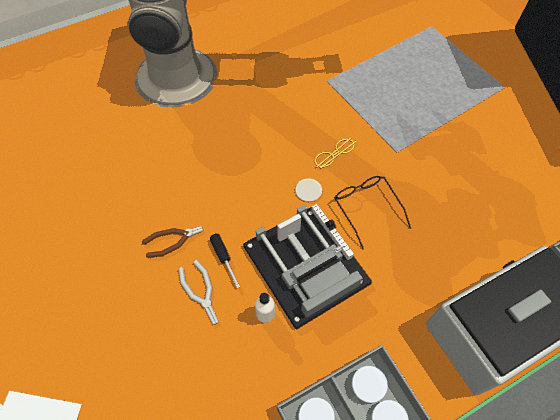

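The top view shows the holder with its plate at about (240–314, 141–228) and the bar at (277,209). The marker is the dark gap in the white rail at about (243,197). In the scene view the bar is at (290,226) and the marker at (330,226). The bystanders are all clear of the holder.

```bash
python3 - <<'E'
from h import *
from collections import namedtuple
for n,box in(("top",(225,130,330,240)),("scene",(235,195,380,335))):
    z=np.load(n+"1.npz"); p,d=z["p"],z["d"]; K=(float(z["f"]),float(z["cx"]),float(z["cy"]),z["P"])
    f,cx,cy,P=K; v,u=np.mgrid[:420,:560]
    W=np.stack([(u-cx)/f*d,(v-cy)/f*d,d],-1)@P[:3,:3].T+P[:3,3]
    x0,y0,x1,y1=box; m=np.zeros(d.shape,bool); m[y0:y1,x0:x1]=1; m&=d>0
    print(n,"table z",np.median(W[...,2][(p[...,0]>180)&(p[...,2]<80)&m]))
    # plate / holder footprint: non-orange
    hsv=cv2.cvtColor(p,cv2.COLOR_RGB2HSV); hold=m&(hsv[...,1]<120)&(W[...,2]>0.008)&(W[...,2]<.028)
    cnt=max(cv2.findContours(cv2.morphologyEx((m&(W[...,2]>.009)).astype(np.uint8),cv2.MORPH_OPEN,np.ones((5,5))),0,2)[0],key=cv2.contourArea)
    pts=np.array([W[b,a,:2] for a,b in W[:0,:0].reshape(-1,2)]) if 0 else W[hold][:,:2].astype(np.float32)
    r=cv2.minAreaRect(pts); print("plate rect",r, hold.sum())
    hi=m&(W[...,2]>.083)&(W[...,2]<.1)
    nl,lab,st,ce=cv2.connectedComponentsWithStats(hi.astype(np.uint8))
    for i in range(1,nl):
        if st[i,4]>15:
            q=W[lab==i]; print("hi",st[i],ce[i],q.mean(0),cv2.minAreaRect(q[:,:2].astype(np.float32)))
z=np.load("top1.npz"); cv2.imwrite("pics/crop.png",cv2.resize(z["p"][130:240,225:330,::-1],None,fx=5,fy=5,interpolation=cv2.INTER_CUBIC))
E
```

```text
top table z nan
plate rect ((0.6581803560256958, 0.031415924429893494), (0.26495361328125, 0.27940937876701355), 0.8047932982444763) 3099
hi [266 205  22   5 105] [276.32380952 206.99047619] [0.59989739 0.03165835 0.09262696] ((0.6001155376434326, 0.031237151473760605), (0.010993117466568947, 0.053405143320560455), 1.7157573699951172)
scene table z 0.0009050906980013762
plate rect ((0.6551510691642761, 0.040876343846321106), (0.2782834768295288, 0.33183610439300537), 2.7218379974365234) 4204
hi [278 214  23  17 163] [289.03067485 221.90797546] [0.6062801  0.03157766 0.09172141] ((0.6055810451507568, 0.0324593149125576), (0.013271080330014229, 0.05575904995203018), 3.760446548461914)
hi [260 300  10   7  27] [264.48148148 303.92592593] [ 0.74287651 -0.10037133  0.08830793] ((0.74213045835495, -0.09947317838668823), (0.018300030380487442, 0.009003499522805214), 69.21379089355469)
  return _methods._mean(a, axis=axis, dtype=dtype,
  ret = ret.dtype.type(ret / rcount)
```

View pics/crop.png

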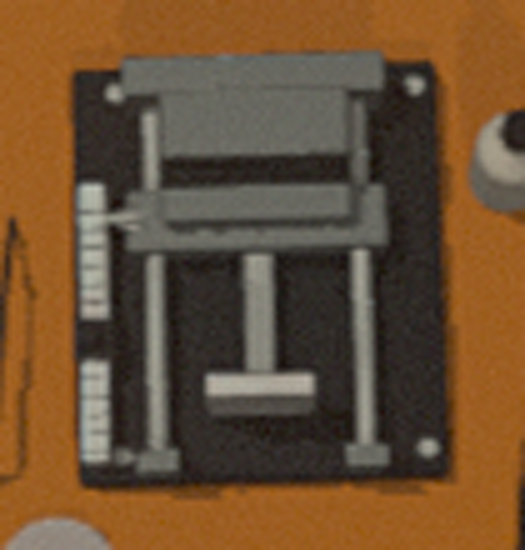

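Both views put the bar's top at about (0.602, 0.032, 0.093), which agrees with the 93 mm given. Its size is about 12×55 mm and its yaw about 2°. In the crop the pointer is at about (110,217) and the marker is the black gap at about (93,340). Next I work out the approach.

```bash
cat > to.py <<'E'
import sys
from h import *
from scipy.spatial.transform import Rotation as R
def go(t,yaw):
    s=observe(); M=R.from_euler('xyz',s["tool_rot"]).as_matrix(); dv=np.array(t)-s["tool_pos"]
    y=M[:,1]; a=np.arctan2(y[1],y[0]); 
    # roll about tool x (down): world yaw change = -roll
    dr=[(-(yaw+k*np.pi-a)) for k in(-1,0,1)]
    print("pos",s["tool_pos"].round(4),"y-axis deg",np.degrees(a).round(2),"q",s["qpos"].round(2))
    print("tx ty tz",(M.T@dv/0.04).round(3),"roll opts",(np.degrees(dr)/10).round(2)); print(M.round(3))
if __name__=="__main__": go([float(x) for x in sys.argv[1:4]],np.radians(float(sys.argv[4])))
E
python3 to.py .58 .032 .25 2.2; python3 -c "
from cell import *;print(get_calibration('wrist'))"
```

```text
pos [0.1954 0.4869 0.2511] y-axis deg 68.12 q [ 1.04  0.34  1.52  0.    1.28 -0.15]
tx ty tz [ 0.035 -6.972 13.16 ] roll opts [ 24.59   6.59 -11.41]
[[-0.001  0.373  0.928]
 [-0.001  0.928 -0.373]
 [-1.    -0.001 -0.   ]]
{'vertical_fov': 67.67092062058536, 'cx': 284.00504902231586, 'cy': 205.37578922821965, 'T_tool_cam': array([[ 1.16591797e-04, -2.46893253e-01,  9.69042676e-01,
        -1.32720671e-01],
       [ 9.99999298e-01,  1.17168820e-03,  1.78207009e-04,
         7.28539191e-04],
       [-1.17941398e-03,  9.69041975e-01,  2.46893216e-01,
        -6.62070091e-02],
       [ 0.00000000e+00,  0.00000000e+00,  0.00000000e+00,
         1.00000000e+00]])}
```

```bash
python3 -m crank '[{"fingers":1,"ty":-0.8,"tz":1.2,"roll":0.6},{"fingers":1,"ty":-1.6,"tz":2.6,"roll":1.3},{"fingers":1,"ty":-2.4,"tz":4,"roll":2},{"fingers":1,"ty":-3.2,"tz":5.4,"roll":2.7},{"fingers":1,"ty":-4.0,"tz":6.8,"roll":3.4},{"fingers":1,"ty":-4.7,"tz":8.2,"roll":4.1},{"fingers":1,"ty":-5.4,"tz":9.6,"roll":4.8},{"fingers":1,"ty":-6.0,"tz":10.8,"roll":5.5}]'; python3 to.py .58 .032 .25 2.2
```

```text
pos [0.1954 0.4869 0.2511] y-axis deg 68.12 q [ 1.04  0.34  1.52  0.    1.28 -0.15]
tx ty tz [ 0.035 -6.972 13.16 ] roll opts [ 24.59   6.59 -11.41]
[[-0.001  0.373  0.928]
 [-0.001  0.928 -0.373]
 [-1.    -0.001 -0.   ]]invalid input at $[0]: expected keys fingers, tx, ty, tz, roll
```

```bash
python3 -m crank '[{"fingers":1,"tx":0,"ty":-0.8,"tz":1.2,"roll":0.6},{"fingers":1,"tx":0,"ty":-1.6,"tz":2.6,"roll":1.3},{"fingers":1,"tx":0,"ty":-2.4,"tz":4,"roll":2},{"fingers":1,"tx":0,"ty":-3.2,"tz":5.4,"roll":2.7},{"fingers":1,"tx":0,"ty":-4.0,"tz":6.8,"roll":3.4},{"fingers":1,"tx":0,"ty":-4.7,"tz":8.2,"roll":4.1},{"fingers":1,"tx":0,"ty":-5.4,"tz":9.6,"roll":4.8},{"fingers":1,"tx":0,"ty":-6.0,"tz":10.8,"roll":5.5}]'; python3 to.py .58 .032 .25 2.2
```

```text
time: 1.1
tool_pos: [0.508, 0.1017, 0.2515]
tool_rot: [-2.437, 1.57, 2.5]
contact_force: [0.9, 1.2, -0.2]
opening: 0.0919
pos [0.508  0.1017 0.2515] y-axis deg 12.88 q [ 0.05  0.33  1.54  0.    1.27 -0.18]
tx ty tz [0.037 1.366 2.101] roll opts [ 19.07   1.07 -16.93]
[[-0.     0.975  0.223]
 [ 0.     0.223 -0.975]
 [-1.    -0.    -0.   ]]
```

```bash
python3 -m crank '[{"fingers":1,"tx":0,"ty":0.6,"tz":0.8,"roll":0.4},{"fingers":1,"tx":0,"ty":1.2,"tz":1.6,"roll":0.8},{"fingers":1,"tx":0,"ty":1.8,"tz":2.3,"roll":1.07},{"fingers":1,"tx":0,"ty":1.85,"tz":2.2,"roll":1.07},{"fingers":1,"tx":0,"ty":1.85,"tz":2.2,"roll":1.07},{"fingers":1,"tx":0,"ty":1.85,"tz":2.2,"roll":1.07},{"fingers":1,"tx":0,"ty":1.85,"tz":2.2,"roll":1.07},{"fingers":1,"tx":0,"ty":1.85,"tz":2.2,"roll":1.07}]'; python3 - <<'E'
from h import *
p,d,K=cam("wrist"); save("w1.png",p); np.savez("w1.npz",p=p,d=d,f=K[0],cx=K[1],cy=K[2],P=K[3]); print(K)
E
```

```text
time: 2.1
tool_pos: [0.5989, 0.035, 0.252]
tool_rot: [1.576, 1.57, 0.048]
contact_force: [1.0, -1.2, 0.1]
opening: 0.0919
(np.float64(313.27466331616887), 284.00504902231586, 205.37578922821965, array([[ 0.99902769,  0.04299674,  0.00974423,  0.5965533 ],
       [ 0.04407004, -0.96780244, -0.24782306,  0.10200034],
       [-0.0012251 ,  0.24801153, -0.96875631,  0.38475461],
       [ 0.        ,  0.        ,  0.        ,  1.        ]]))
```

View pics/w1.png

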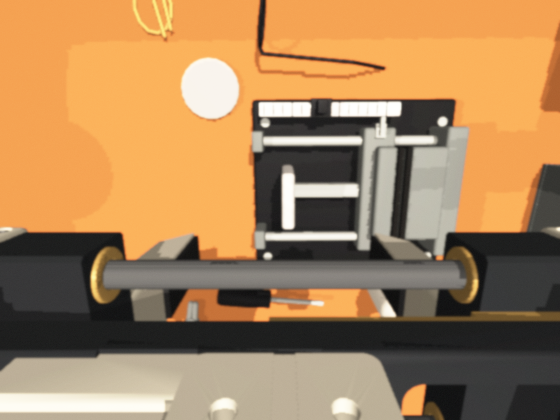

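The wrist view shows the bar's top edge-on at u≈288 (v 166–229), the pointer tip at about (382,117), and the black marker at about (321,105) between the white rail pieces.

```bash
python3 - <<'E'
from h import *
z=np.load("w1.npz"); p,d=z["p"],z["d"]; K=(float(z["f"]),float(z["cx"]),float(z["cy"]),z["P"])
f,cx,cy,P=K; v,u=np.mgrid[:420,:560]
W=np.stack([(u-cx)/f*d,(v-cy)/f*d,d],-1)@P[:3,:3].T+P[:3,3]
m=np.zeros(d.shape,bool); m[95:245,250:460]=1
b=m&(W[...,2]>.083)&(u<310); q=W[b]; print("bar",q.mean(0),cv2.minAreaRect(q[:,:2].astype(np.float32)),u[b].min(),u[b].max(),v[b].min(),v[b].max())
# plate far-left edge: top edge of black plate line
dark=(p.max(2)<60)&m
pts=[]
for c in range(265,445,4):
    col=np.nonzero(p[85:125,c,2].astype(int)-p[85:125,c,0]> -60)[0]
    if len(col): pts.append(onplane(K,c,85+col[0],.018)[:2])
l=cv2.fitLine(np.array(pts,np.float32),cv2.DIST_HUBER,0,.01,.01).ravel(); yaw=np.arctan2(l[1],l[0]); print("plate left edge yaw deg",np.degrees(yaw),"pt",l[2:])
r=W[m&(v>130)&(v<150)&(u>275)&(u<350)&(p.min(2)>90)]; l=cv2.fitLine(r[:,:2].astype(np.float32),cv2.DIST_HUBER,0,.01,.01).ravel(); print("rod",np.degrees(np.arctan2(l[1],l[0])),r.mean(0))
for n,a in(("mark",(321,108)),("ptr",(382,117))): print(n,onplane(K,*a,.0555),dpt(K,d,*a))
cv2.imwrite("pics/w1c.png",cv2.resize(p[90:150,250:410,::-1],None,fx=5,fy=5,interpolation=cv2.INTER_CUBIC))
E
python3 to.py .6 .032 .15 2.2
```

```text
bar [0.6031159  0.03600919 0.10639451] ((0.6021718978881836, 0.05300796404480934), (0.011558549478650093, 0.0984218642115593), 2.846038818359375) 252 305 96 244
plate left edge yaw deg 2.52065 pt [0.6720187  0.13248387]
rod 2.4519956 [0.62765403 0.08734547 0.0397159 ]
mark [0.63254994 0.12032203 0.0555    ] [0.63248534 0.12028915 0.05609088]
ptr [0.69481879 0.11435252 0.0555    ] [0.69543222 0.11442963 0.05344462]
pos [0.5989 0.0349 0.252 ] y-axis deg 2.45 q [-0.07  0.48  1.31  0.    1.35 -0.11]
tx ty tz [2.549 0.022 0.074] roll opts [ 18.02   0.02 -17.98]
[[ 0.     0.999  0.043]
 [ 0.     0.043 -0.999]
 [-1.     0.    -0.   ]]
```

View pics/w1c.png

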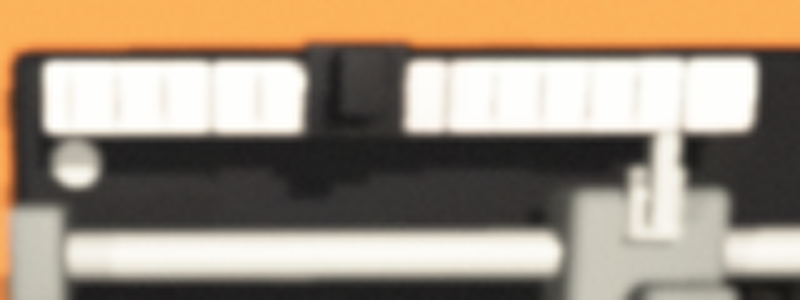

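The marker comes out at (0.636, 0.12, 0.056) and the pointer at (0.697, 0.114, 0.054). Both heights fit the text, and the travel is about 60 mm. Yaw is 2.45° and the tool is already aligned, so I descend with the fingers half open.

```bash
python3 -m crank '[{"fingers":0,"tx":0.9,"ty":0.06,"tz":0.07,"roll":0},{"fingers":0,"tx":1.8,"ty":0.06,"tz":0.07,"roll":0},{"fingers":0,"tx":2.7,"ty":0.06,"tz":0.07,"roll":0},{"fingers":0,"tx":3.3,"ty":0.06,"tz":0.07,"roll":0},{"fingers":0,"tx":3.8,"ty":0.06,"tz":0.07,"roll":0},{"fingers":0,"tx":4.2,"ty":0.06,"tz":0.07,"roll":0},{"fingers":0,"tx":4.37,"ty":0.06,"tz":0.07,"roll":0},{"fingers":0,"tx":4.37,"ty":0.06,"tz":0.07,"roll":0}]' 40; python3 - <<'E'
from h import *
p,d,K=cam("wrist"); save("w2.png",p)
E
```

```text
time: 3.15
tool_pos: [0.6017, 0.032, 0.0769]
tool_rot: [-2.294, 1.571, 2.461]
contact_force: [0.0, 0.3, -0.3]
opening: 0.0459
```

View pics/w2.png

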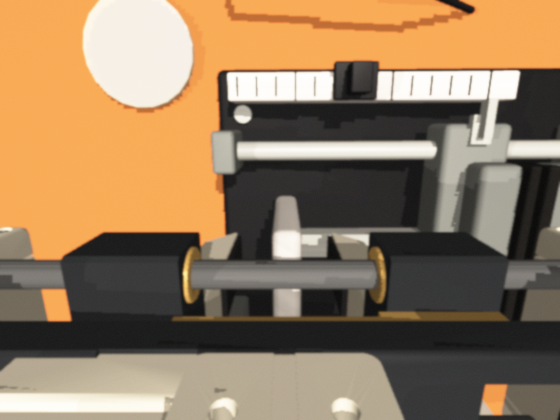

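The bar sits centred between the fingers at u≈287. The nub is at u≈350–377, v≈62–97, and the pointer at (490,103). I close on the bar.

```bash
python3 -m crank '[{"fingers":-1,"tx":0,"ty":0,"tz":0,"roll":0},{"fingers":-1,"tx":0,"ty":0,"tz":0,"roll":0},{"fingers":-1,"tx":0,"ty":0,"tz":0,"roll":0},{"fingers":-1,"tx":0,"ty":0,"tz":0,"roll":0},{"fingers":-1,"tx":0,"ty":0,"tz":0,"roll":0},{"fingers":-1,"tx":0,"ty":0,"tz":0,"roll":0},{"fingers":-1,"tx":0,"ty":0,"tz":0,"roll":0},{"fingers":-1,"tx":0,"ty":0,"tz":0,"roll":0}]' 55; python3 to.py .6017 .032 .077 2.45
```

```text
time: 4.2
tool_pos: [0.602, 0.032, 0.0771]
tool_rot: [1.588, 1.57, 0.059]
contact_force: [4.9, -0.2, 0.4]
opening: 0.0117
pos [0.602  0.032  0.0771] y-axis deg 2.43 q [-0.07  0.66  1.51  0.    0.97 -0.12]
tx ty tz [ 0.003 -0.008 -0.001] roll opts [ 18.  -0. -18.]
[[ 0.001  0.999  0.042]
 [ 0.     0.042 -0.999]
 [-1.     0.001 -0.   ]]
```

Gripped, with an opening of 11.7 mm. I pull along tool −y: smoothly to 72 mm first, then slowly on towards the stop.

```bash
python3 -m crank '[{"fingers":-1,"tx":0,"ty":-0.15,"tz":0,"roll":0},{"fingers":-1,"tx":0,"ty":-0.4,"tz":0,"roll":0},{"fingers":-1,"tx":0,"ty":-0.7,"tz":0,"roll":0},{"fingers":-1,"tx":0,"ty":-1.0,"tz":0,"roll":0},{"fingers":-1,"tx":0,"ty":-1.3,"tz":0,"roll":0},{"fingers":-1,"tx":0,"ty":-1.55,"tz":0,"roll":0},{"fingers":-1,"tx":0,"ty":-1.75,"tz":0,"roll":0},{"fingers":-1,"tx":0,"ty":-1.85,"tz":0,"roll":0}]' 55; python3 -c "
from cell import *;print(observe())"
```

```text
time: 5.2
tool_pos: [0.5289, 0.0285, 0.0771]
tool_rot: [1.435, 1.567, -0.094]
contact_force: [11.5, -0.1, -5.9]
opening: 0.0116
{'time': 5.2, 'qpos': array([-9.08906979e-02,  5.53760454e-01,  1.72923527e+00, -1.37077945e-05,
        8.55196679e-01, -1.32990088e-01]), 'qvel': array([-0.00943467, -0.04190379,  0.08316559,  0.00073634, -0.04825427,
       -0.00782282]), 'joint_efforts': array([  0.27324339, -49.3973279 , -14.08065051,   0.05492905,
         2.52267882,   0.24418032]), 'tool_pos': array([0.52891397, 0.02850744, 0.07710487]), 'tool_rot': array([ 1.43475476,  1.56739606, -0.0939332 ]), 'contact_force': array([11.53829749, -0.13527611, -5.93725566]), 'torque': array([-0.02507362, -0.83970782,  0.25434764]), 'opening': 0.01158437626820638}
```

```bash
python3 -m crank '[{"fingers":-1,"tx":0,"ty":-0.03,"tz":0,"roll":0},{"fingers":-1,"tx":0,"ty":-0.06,"tz":0,"roll":0},{"fingers":-1,"tx":0,"ty":-0.09,"tz":0,"roll":0},{"fingers":-1,"tx":0,"ty":-0.12,"tz":0,"roll":0},{"fingers":-1,"tx":0,"ty":-0.14,"tz":0,"roll":0},{"fingers":-1,"tx":0,"ty":-0.16,"tz":0,"roll":0},{"fingers":-1,"tx":0,"ty":-0.18,"tz":0,"roll":0},{"fingers":-1,"tx":0,"ty":-0.18,"tz":0,"roll":0}]' 55
```

```text
time: 6.2
tool_pos: [0.5221, 0.0282, 0.0771]
tool_rot: [1.433, 1.567, -0.096]
contact_force: [11.0, 0.2, -6.0]
opening: 0.0118
```

```bash
python3 -m crank '[{"fingers":-1,"tx":0,"ty":-0.02,"tz":0,"roll":0},{"fingers":-1,"tx":0,"ty":-0.04,"tz":0,"roll":0},{"fingers":-1,"tx":0,"ty":-0.06,"tz":0,"roll":0},{"fingers":-1,"tx":0,"ty":-0.08,"tz":0,"roll":0},{"fingers":-1,"tx":0,"ty":-0.1,"tz":0,"roll":0},{"fingers":-1,"tx":0,"ty":-0.1,"tz":0,"roll":0},{"fingers":-1,"tx":0,"ty":-0.1,"tz":0,"roll":0},{"fingers":-1,"tx":0,"ty":-0.1,"tz":0,"roll":0}]' 55
```

```text
time: 7.2
tool_pos: [0.5182, 0.028, 0.0771]
tool_rot: [1.421, 1.567, -0.108]
contact_force: [10.3, -1.3, -5.7]
opening: 0.0115
```

```bash
python3 -m crank '[{"fingers":-1,"tx":0,"ty":-0.02,"tz":0,"roll":0},{"fingers":-1,"tx":0,"ty":-0.04,"tz":0,"roll":0},{"fingers":-1,"tx":0,"ty":-0.06,"tz":0,"roll":0},{"fingers":-1,"tx":0,"ty":-0.08,"tz":0,"roll":0},{"fingers":-1,"tx":0,"ty":-0.1,"tz":0,"roll":0},{"fingers":-1,"tx":0,"ty":-0.1,"tz":0,"roll":0},{"fingers":-1,"tx":0,"ty":-0.1,"tz":0,"roll":0},{"fingers":-1,"tx":0,"ty":-0.1,"tz":0,"roll":0}]' 55
```

```text
time: 8.2
tool_pos: [0.5143, 0.0278, 0.0771]
tool_rot: [1.415, 1.567, -0.114]
contact_force: [10.6, -0.0, -5.6]
opening: 0.0116
```

```bash
python3 -m crank '[{"fingers":-1,"tx":0,"ty":-0.02,"tz":0,"roll":0},{"fingers":-1,"tx":0,"ty":-0.04,"tz":0,"roll":0},{"fingers":-1,"tx":0,"ty":-0.06,"tz":0,"roll":0},{"fingers":-1,"tx":0,"ty":-0.08,"tz":0,"roll":0},{"fingers":-1,"tx":0,"ty":-0.1,"tz":0,"roll":0},{"fingers":-1,"tx":0,"ty":-0.1,"tz":0,"roll":0},{"fingers":-1,"tx":0,"ty":-0.1,"tz":0,"roll":0},{"fingers":-1,"tx":0,"ty":-0.1,"tz":0,"roll":0}]' 55
```

```text
time: 9.2
tool_pos: [0.5127, 0.0277, 0.0771]
tool_rot: [1.501, 1.562, -0.028]
contact_force: [22.3, 1.1, -13.4]
opening: 0.0119
```

The force has doubled and the motion has stalled at about 89 mm. I press 2 mm more to confirm it is a hard halt.

```bash
python3 -m crank '[{"fingers":-1,"tx":0,"ty":-0.02,"tz":0,"roll":0},{"fingers":-1,"tx":0,"ty":-0.04,"tz":0,"roll":0},{"fingers":-1,"tx":0,"ty":-0.05,"tz":0,"roll":0},{"fingers":-1,"tx":0,"ty":-0.05,"tz":0,"roll":0},{"fingers":-1,"tx":0,"ty":-0.05,"tz":0,"roll":0},{"fingers":-1,"tx":0,"ty":-0.05,"tz":0,"roll":0},{"fingers":-1,"tx":0,"ty":-0.05,"tz":0,"roll":0},{"fingers":-1,"tx":0,"ty":-0.05,"tz":0,"roll":0}]' 55; python3 - <<'E'
from h import *
p,d,K=cam("wrist"); save("w3.png",p); np.savez("w3.npz",p=p,d=d,f=K[0],cx=K[1],cy=K[2],P=K[3])
print(observe()["contact_force"])
E
```

```text
time: 10.2
tool_pos: [0.5126, 0.0277, 0.0771]
tool_rot: [1.519, 1.558, -0.01]
contact_force: [28.6, 2.9, -19.4]
opening: 0.0123
[ 27.65764697   2.43479521 -19.84777294]
```

View pics/w3.png

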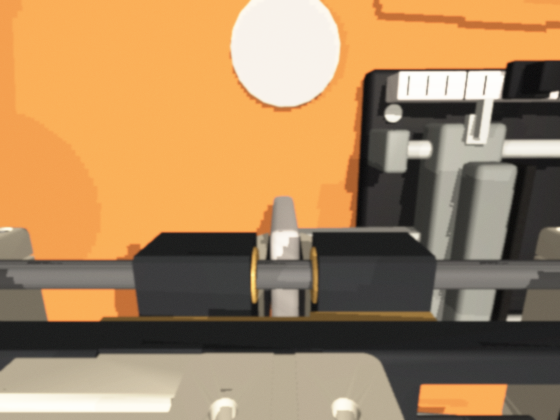

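This is a hard stop: 2 mm more commanded moved it 0.1 mm and the force rose to 28 N. The bar is unmoved in the grip (u≈285), the pointer is at (487,100), and the marker is at u≥510, just right of it. Easing back slowly.

```bash
python3 -m crank '[{"fingers":-1,"tx":0,"ty":0.08,"tz":0,"roll":0},{"fingers":-1,"tx":0,"ty":0.18,"tz":0,"roll":0},{"fingers":-1,"tx":0,"ty":0.28,"tz":0,"roll":0},{"fingers":-1,"tx":0,"ty":0.38,"tz":0,"roll":0},{"fingers":-1,"tx":0,"ty":0.48,"tz":0,"roll":0},{"fingers":-1,"tx":0,"ty":0.58,"tz":0,"roll":0},{"fingers":-1,"tx":0,"ty":0.66,"tz":0,"roll":0},{"fingers":-1,"tx":0,"ty":0.7,"tz":0,"roll":0}]' 55; python3 - <<'E'
from h import *
for i in range(1):
    p,d,K=cam("wrist"); save("w4.png",p); np.savez("w4.npz",p=p,d=d,f=K[0],cx=K[1],cy=K[2],P=K[3])
    pt,dt,Kt=cam("top"); np.savez("t4.npz",p=pt,d=dt,f=Kt[0],cx=Kt[1],cy=Kt[2],P=Kt[3])
cv2.imwrite("pics/w4c.png",cv2.resize(p[50:150,400:560,::-1],None,fx=5,fy=5,interpolation=cv2.INTER_CUBIC))
E
```

```text
time: 11.25
tool_pos: [0.5359, 0.0288, 0.0771]
tool_rot: [1.423, 1.568, -0.106]
contact_force: [8.7, 0.3, -3.9]
opening: 0.0119
```

View pics/w4c.png

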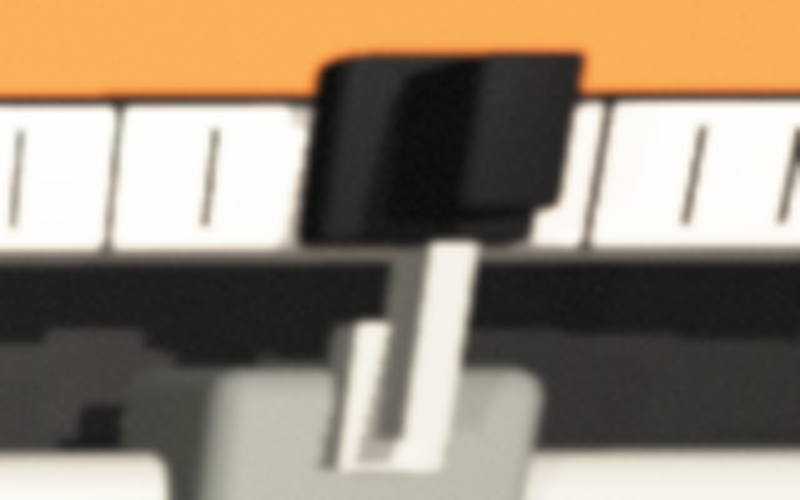

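In this crop the nub's inner upper edge runs from u≈465 to 558 at v≈208, and the pointer tip from 428 to 478 at v≈243. The jaw still has to go in a little further.

```bash
cat > meas.py <<'E'
from h import *
def meas(K,nl,nr,pl,pr,yaw=np.radians(2.45)):
    e=np.array([np.cos(yaw),np.sin(yaw)])
    N=[onplane(K,*a,.056) for a in(nl,nr)]; Q=[onplane(K,*a,.055) for a in(pl,pr)]
    n=(N[0]+N[1])/2; q=(Q[0]+Q[1])/2; dd=n-q
    print("nubw %.4f ptrw %.4f"%tuple(np.linalg.norm(a[1]-a[0]) for a in(N,Q)),"nub",n.round(4),"ptr",q.round(4),"dx %.4f dy %.4f"%(e@dd[:2],-e[1]*dd[0]+e[0]*dd[1]))
E
python3 - <<'E'
from meas import *
z=np.load("w4.npz"); p,d=z["p"],z["d"]; K=(float(z["f"]),float(z["cx"]),float(z["cy"]),z["P"])
C=lambda a,b:(400+a/5-.4,50+b/5-.4)
meas(K,C(465,208),C(558,208),C(428,243),C(478,243))
for a in((505,85),(497,90),(491,102),(488,115)): print(a,dpt(K,d,*a).round(4))
z=np.load("t4.npz"); p=z["p"]; cv2.imwrite("pics/t4c.png",cv2.resize(p[155:235,232:292,::-1],None,fx=7,fy=7,interpolation=cv2.INTER_CUBIC))
E
```

```text
nubw 0.0086 ptrw 0.0047 nub [0.6338 0.1155 0.056 ] ptr [0.6296 0.1123 0.055 ] dx 0.0043 dy 0.0030
(505, 85) [0.6356 0.1184 0.0545]
(497, 90) [0.6316 0.1159 0.0557]
(491, 102) [0.6293 0.1105 0.0566]
(488, 115) [0.63   0.1047 0.0551]
```

dy of 3.0 mm matches the text, and 4.3 mm remain. I move that and check again.

```bash
python3 -m crank '[{"fingers":-1,"tx":0,"ty":0.02,"tz":0,"roll":0},{"fingers":-1,"tx":0,"ty":0.04,"tz":0,"roll":0},{"fingers":-1,"tx":0,"ty":0.06,"tz":0,"roll":0},{"fingers":-1,"tx":0,"ty":0.08,"tz":0,"roll":0},{"fingers":-1,"tx":0,"ty":0.1,"tz":0,"roll":0},{"fingers":-1,"tx":0,"ty":0.11,"tz":0,"roll":0},{"fingers":-1,"tx":0,"ty":0.11,"tz":0,"roll":0},{"fingers":-1,"tx":0,"ty":0.11,"tz":0,"roll":0}]' 55; python3 - <<'E'
from meas import *
p,d,K=cam("wrist"); np.savez("w5.npz",p=p,d=d,f=K[0],cx=K[1],cy=K[2],P=K[3])
g=p[55:115,465:525,::-1].astype(float); g=np.clip(255*(g/255)**.5,0,255).astype(np.uint8)
cv2.imwrite("pics/w5c.png",cv2.resize(g,None,fx=10,fy=10,interpolation=cv2.INTER_CUBIC))
z=np.load("w1.npz"); K=(float(z["f"]),float(z["cx"]),float(z["cy"]),z["P"])
C=lambda a,b:(250+a/5-.4,90+b/5-.4)
meas(K,C(345,115),C(398,115),C(650,135),C(685,135))
p,d,K=cam("scene"); np.savez("s5.npz",p=p,d=d,f=K[0],cx=K[1],cy=K[2],P=K[3])
g=p[195:265,300:370,::-1].astype(float); g=np.clip(255*(g/255)**.6,0,255).astype(np.uint8)
cv2.imwrite("pics/s5c.png",cv2.resize(g,None,fx=8,fy=8,interpolation=cv2.INTER_CUBIC))
print(observe()["tool_pos"])
E
```

```text
time: 12.35
tool_pos: [0.5401, 0.029, 0.0771]
tool_rot: [1.434, 1.568, -0.094]
contact_force: [9.1, -0.1, -2.8]
opening: 0.0117
nubw 0.0107 ptrw 0.0071 nub [0.6357 0.116  0.056 ] ptr [0.696  0.1148 0.055 ] dx -0.0602 dy 0.0038
[0.54011932 0.02905508 0.07709347]
```

View pics/w5c.png

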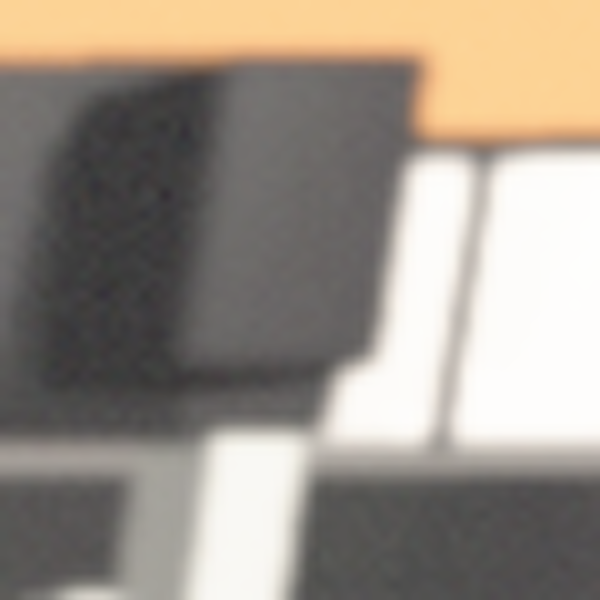

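View pics/s5c.png

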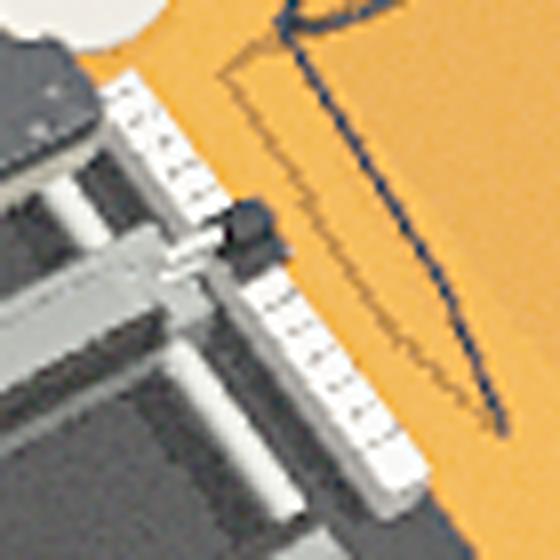

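The brightened crop shows the nub's inner top edge from u≈180 to 376 at v≈363 and the pointer tip from 210 to 308 at v≈432. The scene crop shows the pointer tip at about (215,238), beside the nub.

```bash
python3 - <<'E'
from meas import *
z=np.load("w5.npz"); K=(float(z["f"]),float(z["cx"]),float(z["cy"]),z["P"])
C=lambda a,b:(465+a/10-.45,55+b/10-.45)
meas(K,C(180,363),C(376,363),C(210,432),C(308,432))
for y in(2.1,2.8): meas(K,C(180,363),C(376,363),C(210,432),C(308,432),np.radians(y))
E
```

```text
nubw 0.0091 ptrw 0.0046 nub [0.6336 0.1156 0.056 ] ptr [0.6339 0.1127 0.055 ] dx -0.0002 dy 0.0030
nubw 0.0091 ptrw 0.0046 nub [0.6336 0.1156 0.056 ] ptr [0.6339 0.1127 0.055 ] dx -0.0003 dy 0.0030
nubw 0.0091 ptrw 0.0046 nub [0.6336 0.1156 0.056 ] ptr [0.6339 0.1127 0.055 ] dx -0.0002 dy 0.0030
```

dx is about −0.2 mm, within about ±0.5 mm. As a last check before handing in, I make sure the marker did not move, comparing static-camera pictures, and that the hold is steady.

```bash
python3 -m crank '[{"fingers":-1,"tx":0,"ty":0,"tz":0,"roll":0},{"fingers":-1,"tx":0,"ty":0,"tz":0,"roll":0},{"fingers":-1,"tx":0,"ty":0,"tz":0,"roll":0},{"fingers":-1,"tx":0,"ty":0,"tz":0,"roll":0},{"fingers":-1,"tx":0,"ty":0,"tz":0,"roll":0},{"fingers":-1,"tx":0,"ty":0,"tz":0,"roll":0},{"fingers":-1,"tx":0,"ty":0,"tz":0,"roll":0},{"fingers":-1,"tx":0,"ty":0,"tz":0,"roll":0}]' 55; python3 - <<'E'
from h import *
a=np.load("scene1.npz")["p"]; b=np.load("s5.npz")["p"]
for x in(a,b):
    m=np.zeros(x.shape[:2],bool); m[216:232,328:337]=1; k=m&(x.max(2)<70); v,u=np.nonzero(k); print("scene marker blob",k.sum(),u.mean(),v.mean())
w0=np.load("w5.npz")["p"]; p,d,K=cam("wrist")
print("wrist shift since w5 (px)",cv2.phaseCorrelate(w0[50:150,400:].mean(2),p[50:150,400:].mean(2)))
E
```

```text
time: 13.45
tool_pos: [0.5401, 0.029, 0.0771]
tool_rot: [1.425, 1.568, -0.103]
contact_force: [9.7, -0.7, -3.8]
opening: 0.0117
scene marker blob 59 330.864406779661 224.4406779661017
scene marker blob 58 330.7931034482759 224.41379310344828
wrist shift since w5 (px) ((0.021244779685261506, -0.003226082806278896), 0.9927680726805527)
```

```bash
python3 -c "
from cell import *;print(hand_in())"
```

```text
the job is handed in; nothing more can be done
None
```

The jaw ran free to its end stop, and I handed the job in at about 13.5 s with the pointer level with the marker. The gripper still holds the bar at 55 N against the spring.

- **End stop:** the jaw halted hard at about 89 mm of travel. Commanding 2 mm more moved it only 0.1 mm, and the force rose from about 11 N to about 28 N.
- **Levelling:** I eased it back slowly, in two steps. In the last wrist view the pointer and marker are level to about −0.2 mm, with an estimated error of ±0.5 mm. The sideways gap is 3.0 mm, as your description says.
- **Hold:** it stayed steady for one second (force about 10 N, image shift 0.02 px).
- **Marker:** its place in the scene camera changed by less than 0.1 px, so it did not move. The arm went near nothing else, but I did not measure the other things on the bench again.
- **Disagreement:** the first wrist view, taken from higher and more obliquely, put the marker at 60.2 mm of travel. The arm's own motion gave 61.9 mm. I trusted the direct close-up comparison, though it measured the nub's width as 9.1 mm instead of 10 mm.

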